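Stroke the long linear axis end to end

TASK

Two linear axes lie on the bench. On the longer one, feel for sticky spots by stroking its carriage through the full travel: first run it all the way to the end with the tall end plate and rubber buffer, then all the way back to the end with the low stop block, and leave it there. Move it steadily without flinging it, and leave the carriage of the shorter axis where it is.

Things in the scene. Friction and masses are not known exactly. Their poses are not given: they have to be found in the camera images.
- long_carriage (a joint): sliding position in metres of the carriage on the longer axis: 0 = against the low stop block, 0.22 = against the rubber buffer at the tall end plate; it grows along the carriage's own +y. The carriage (about 0.4 kg) slides with a few newtons of friction and stays where it is left.
- long_grip (a point): centre of the longer axis's carriage: a bright steel block with black end caps, 48 mm wide (x) by 78 mm along the rail (y) by 30 mm high (z, up). This point is 65 mm above the bench, the block's top 80, its underside 50. It rides a 20 mm steel rail on a 40 mm wide aluminium profile; both sides are free to be pinched from above.
- long_plate (a point): top middle of the longer axis's tall end plate, at the +y end: aluminium, 70 mm wide, 10 thick, 92 high, with a rubber buffer inside and a dark round shock absorber behind. The axis, 350 mm long, lies flat and fixed, crosswise to the robot. At its other end is the stop block: dark, 46 mm wide, top 74 mm above the bench.
- short_grip (a point): centre of the carriage on the shorter axis, to be left alone: an identical block at the same height, on an axis of the same make only 230 mm long with 100 mm of travel, lying beside the long one, nearer the robot or farther.

How it is judged:
On the way, in this order (a step that is already met when the one before it is completed fails the run):
1. the long axis's carriage has been run to the end with the tall end plate (within 15 mm of the end of travel) (value of joint long_carriage above 0.205 m), for 0.1 s.
2. it has been run back to the end with the low stop block (within 15 mm of the end of travel) (value of joint long_carriage below 0.015 m), for 0.1 s.
At the end, for the whole second after the job is handed in: The long axis's carriage rests within 15 mm of its low-stop end of travel, having first been within 15 mm of the tall-plate end; the short axis's carriage is within 15 mm of where it began (value of joint long_carriage below 0.015 m and velocity of joint long_carriage between -0.02 and 0.02 m/s and distance of short_grip from where it was at the start of the episode below 0.015 m); the robot touches nothing.
It fails at once if the long axis's carriage is flung (faster than 0.6 m/s) (velocity of joint long_carriage above 0.6 m/s or velocity of joint long_carriage below -0.6 m/s).
It fails at once if the short axis's carriage is moved by more than 15 mm (distance of short_grip from where it was at the start of the episode above 0.015 m).
It also fails if it takes over 38 s, if anything falls off the work surface, if the arm or the gripper's body presses on something with over 40 N, if the wrist force passes 120 N, or if a joint passes its speed limit or range.

ROBOT

A 7-joint arm with a two-finger parallel gripper is mounted at the origin on the work surface. World frame = base frame: x ahead of the robot, y to its left, z up, the work surface at z = 0. Lengths are in m, angles in rad, forces in N, time in s.
With the tool pointing down it reaches from about 0.35 to 0.9 m from the base axis. Payload 8.1 kg.
Tool frame: the origin (TCP) lies midway between the tips of the shut fingers; the grasp point (between the pads) lies arm.tcp_to_grasp behind it (arm.tcp_to_grasp is the distance from the TCP to the grasp point, in m); z points along the fingers, y is the line along which they close (so a half turn about z gives the same grasp; the last joint's range is limited). The gripper opens to 92 mm and grips with 3 to 60 N. Pads are 19 mm wide; open, the fingers measure 130 mm over their backs; the gripper's body (75 mm by 190 mm) begins 47 mm behind the grasp point.
Start: joints at [1.035, 0.434, 0.025, 1.573, -0.012, 1.134, -0.075], TCP at [0.262, -0.567, 0.227] pointing down, gripper open.
Joint ranges: [-2.62, 2.62], [-0.44, 2.09], [-1.27, 1.32], [0.08, 2.57], [-1.32, 4.46], [0.12, 2], [-2.74, 2.74]. Speed limits (rad/s): [2.22, 2.22, 3.01, 3.01, 3.14, 3.14, 3.14].

INTERFACE

Orientations are given as a rotation vector (axis times angle).
In Python, from cell import observe, get_image, arm gives the robot as it stands. The module is installed in compiled form; this text tells all that it offers.
- The arm moves only by the tool drive_tool, never from a script. Its argument "steps" is a list of rows, each a list of 5 numbers: the closure, from 0 (fully open) to 1 (shut), then the shift along the world's x, y, z in mm, then the turn about the world's z in rad. In form: [[hand, x, y, z, roll], ...]. A call has 1 to 20 rows; each row shifts and turns the commanded pose from where the row before left it; what a row does not reach is not made up. A row lasts 1/12 s, in which the tool goes at most 41.7 mm and 7.16 degrees, less where a joint would pass 70% of its speed; a pose out of reach is approached as far as the arm can. A call with a gripper value outside its range is refused whole. The fingers move at their own pace and stop on an object; "grip_force" is the grip in N (left out, the last holds). Time passes only in rows, so rows that do not move let the fingers close. It gives the time, the measured TCP pose, the force, the opening and the grip force at its end, in the units of the state.
- observe(): the state, without advancing time (a new reading comes with each control period).
- get_image(name): name is "scene" or "side" or "wrist"; returns a dict with "image" (384x512x3 uint8, red, green, blue), "vfov" (degrees; the focal length in pixels is half the picture's height over the tangent of half this angle, whatever the lens; pixels are square), "cx", "cy" (the principal point, pixels), "xyz" and "attitude" of the camera in the world. Camera axes: x right, y down, z forward; pixel columns grow to the right and rows downward; lengths in m; the calibration is good to about 2 mm. A picture is of the moment at which its call begins. There is no depth.
- arm.sign_off(): hands the job in; it is judged then, once.
The state is a dict: "clock": time; "joints": joint angles; "dq": joint speeds; "joint_efforts": joint torques, N m; "position": TCP position; "ee_rot": TCP orientation; "force": force on the tool from outside, world axes, zero at the start; "ft_torque": the same for the moment, N m; "width": opening from 0.0 (shut) to 1.0 (fully open); "gripper_force": force on a finger pad.
Only numpy, scipy, OpenCV 4.12 (cv2) and the standard library are available. Lean on these libraries where they do the work, as an engineer would, in place of code of your own. Each camera call takes 0.05 s, during which the arm holds its last target. There are 200 camera calls.

## Working session

There is one attempt and no reset: what is moved stays moved. The work goes in short steps, Python scripts to look and compute and a tool call to move; the robot and the scene stay as the last step left them, time stands still between calls to the robot, and variables do not carry over. Pictures are saved under pics/ and viewed, at most 10 in all, crops included, and the job is handed in when it is done.

Besides the shell and the picture viewer there is one more tool, called as name(argument=value, ...), one argument or row to a line, values as JSON. drive_tool: Moves the arm, as the interface text tells. Its arguments: {"type":"object","properties":{"steps":{"type":"array"},"grip_force":{"type":"number"}},"required":["steps"]}

```bash
mkdir -p pics
cat > h.py <<'E'
import numpy as np, cv2
from cell import observe,get_image,arm
from scipy.spatial.transform import Rotation as R
def cam(d):
    f=d["image"].shape[0]/2/np.tan(np.radians(d["vfov"])/2)
    a=np.array(d["attitude"],float)
    M=a if a.shape==(3,3) else R.from_rotvec(a).as_matrix()
    return f,M,np.array(d["xyz"])
def ray(d,u,v,z):
    f,M,c=cam(d); r=M@np.array([(u-d["cx"])/f,(v-d["cy"])/f,1]); return c+r*(z-c[2])/r[2]
def proj(d,p):
    f,M,c=cam(d); q=M.T@(np.array(p)-c); return d["cx"]+f*q[0]/q[2],d["cy"]+f*q[1]/q[2]
E
python3 - <<'E'
from h import *
import pickle
D={n:get_image(n) for n in("scene","side")}
pickle.dump(D,open("d0.pkl","wb"))
for n,d in D.items():
    print(n,d["vfov"],d["cx"],d["cy"],d["xyz"],d["attitude"])
    cv2.imwrite(f"pics/{n}0.png",d["image"][:,:,::-1])
s=observe();print(s["position"],s["ee_rot"],arm.tcp_to_grasp,s["clock"])
E
```

```text
scene 56.649951784649964 252.12503336053845 191.92003702957035 [ 0.88547066 -0.42277742  0.50313813] [-2.09648612 -0.74415817  0.37057114]
side 48.02179247897353 254.8036078799503 189.88139220527745 [0.48237366 0.64478133 0.57055889] [-0.1553799   2.75909358 -1.41388457]
[ 0.26190303 -0.56699234  0.22605644] [-3.06708234e+00 -6.74153102e-01  6.71794483e-04] 0.0188 0.1
```

View pics/scene0.png

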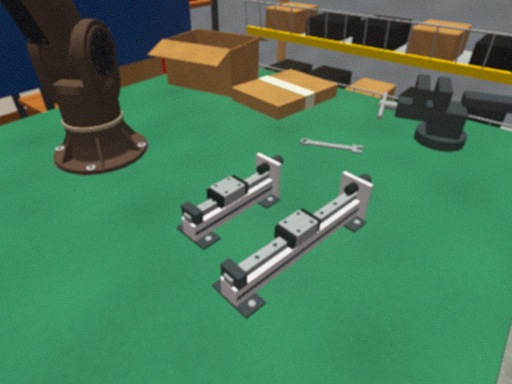

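View pics/side0.png

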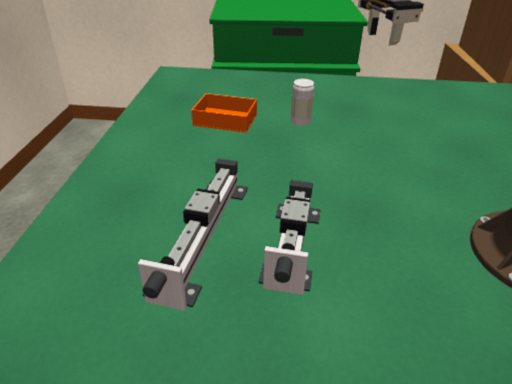

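The scene view shows the long axis farther from the robot: carriage top about (298,227), plate top about (356,180), stop about (233,270). In the side view its carriage top is about (203,202), plate top (162,268) and stop top (227,165). The short carriage is at (228,189) in scene and (295,213) in side.

Run:
```python
from h import *
import pickle
D=pickle.load(open("d0.pkl","rb"))
for n,L in {"scene":[("car",298,227,.08),("plate",357,178,.092),("stop",233,270,.074),("short",228,189,.08)],"side":[("car",203,203,.08),("plate",163,267,.092),("stop",227,165,.074),("short",295,212,.08)]}.items():
    for a,u,v,z in L: print(n,a,ray(D[n],u,v,z).round(4))
a=cv2.resize(D["scene"]["image"][150:320,160:390],None,fx=3.2,fy=3.2,interpolation=cv2.INTER_CUBIC)
cv2.imwrite("pics/c0.png",a[:,:,::-1])
```

```text
scene car [0.6521 0.0008 0.08  ]
scene plate [0.6702 0.1956 0.092 ]
scene stop [ 0.625  -0.1435  0.074 ]
scene short [0.4778 0.0083 0.08  ]
side car [0.6399 0.0205 0.08  ]
side plate [0.6639 0.1996 0.092 ]
side stop [ 0.6181 -0.1245  0.074 ]
side short [0.4686 0.0266 0.08  ]
```

View pics/c0.png

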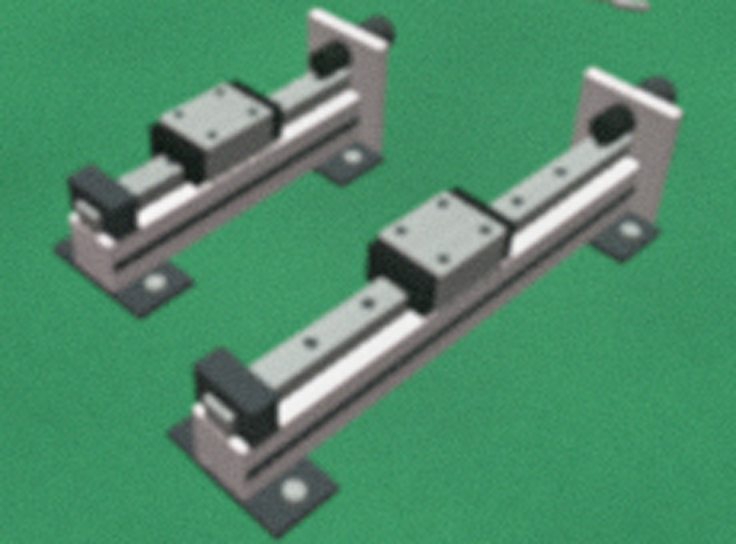

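The bolt-hole pattern puts the long carriage top at about (298,222) in scene. The axis points along roughly (0.137, 0.99), so I'll go above it.

drive_tool(
  steps=[
    [0,21,32,0,0.055],
    [0,21,32,0,0.055],
    [0,21,32,0,0.055],
    [0,21,32,0,0.055],
    [0,21,32,0,0.055],
    [0,21,32,0,0.055],
    [0,21,32,0,0.055],
    [0,21,32,0,0.055],
    [0,21,32,0,0.055],
    [0,21,32,0,0.055],
    [0,21,32,0,0.055],
    [0,21,32,0,0.055],
    [0,21,32,0,0.055],
    [0,21,32,0,0.055],
    [0,21,32,0,0.055],
    [0,21,32,0,0.055],
    [0,21,32,0,0.055],
    [0,21,32,0,0.055],
    [0,0,0,0,0],
    [0,0,0,0,0],
  ],
  grip_force=20,
)

```text
clock: 1.77
position: [0.6404, 0.0118, 0.2258]
ee_rot: [-2.374, -2.055, -0.0]
force: [0.5, -1.0, -1.1]
width: 1.0
gripper_force: 0.0
```

Run:
```python
from h import *
import pickle
d=get_image("wrist");pickle.dump(d,open("w1.pkl","wb"))
cv2.imwrite("pics/w1.png",d["image"][:,:,::-1])
s=observe();print(s["position"],s["ee_rot"],s["joints"],s["clock"],d["xyz"],R.from_rotvec(s["ee_rot"]).as_matrix()[:,1])
print(proj(d,[.65,.01,.08]))
```

```text
[0.63988804 0.00923846 0.2258894 ] [-2.37773362e+00 -2.05189569e+00  1.81459895e-03] [ 0.15782294  0.49491385 -0.38902623  1.5068199   0.19586623  1.1799407
 -0.41094559] 1.8167 [0.65113296 0.08804045 0.38204378] [ 0.98923541 -0.14632577 -0.00144282]
(np.float64(267.138207596129), np.float64(174.34032043924296))
```

View pics/w1.png

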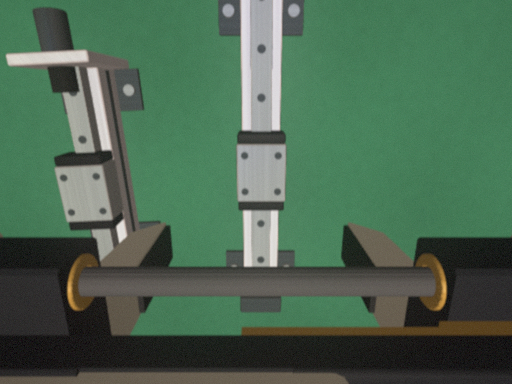

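The wrist view shows the carriage aligned with the tool, its bolt pattern centred at about (262,173). The rail runs vertically at u≈261. The short axis is at the left, clear of the fingers.

Run:
```python
from h import *
import pickle
d=pickle.load(open("w1.pkl","rb"))
for u,v,z in((262,173,.08),(262,48,.045),(261,224,.045),(262,98,.045),(262,303,.074)):print(ray(d,u,v,z).round(4))
```

```text
[0.6453 0.012  0.08  ]
[0.6619 0.1264 0.045 ]
[ 0.6353 -0.0553  0.045 ]
[0.6554 0.0803 0.045 ]
[ 0.6244 -0.1375  0.074 ]
```

drive_tool(
  steps=[
    [0,5,3,-25,0],
    [0,0,0,-30,0],
    [0,0,0,-30,0],
    [0,0,0,-30,0],
    [0,0,0,-30,0],
    [0,0,0,-20,0],
    [0,0,0,-11,0],
    [0,0,0,0,0],
    [0,0,0,0,0],
    [0.4,0,0,0,0],
    [0.7,0,0,0,0],
    [0.7,0,0,0,0],
    [0.7,0,0,0,0],
    [0.7,0,0,0,0],
    [0.7,0,0,0,0],
    [0.7,0,0,0,0],
  ],
  grip_force=20,
)

```text
clock: 3.15
position: [0.6452, 0.0116, 0.0509]
ee_rot: [2.38, 2.051, 0.0]
force: [-0.7, 0.2, -0.6]
width: 0.545
gripper_force: 0.0
```

drive_tool(
  steps=[
    [0.7,0,0,0,0],
    [0.7,0,0,0,0],
    [0.7,0,0,0,0],
    [0.7,0,0,0,0],
  ],
)

```text
clock: 3.48
position: [0.6446, 0.0117, 0.0508]
ee_rot: [-2.379, -2.051, 0.001]
force: [-3.9, -0.5, 5.1]
width: 0.523
gripper_force: 20.0
```

drive_tool(
  steps=[
    [0.7,0.75,5,0,0],
    [0.7,1.5,10,0,0],
    [0.7,1.5,10,0,0],
    [0.7,1.5,10,0,0],
    [0.7,1.5,10,0,0],
    [0.7,1.5,10,0,0],
    [0.7,1.5,10,0,0],
    [0.7,1.5,10,0,0],
    [0.7,1.5,10,0,0],
    [0.7,0.75,5,0,0],
    [0.7,0,0,0,0],
  ],
)

```text
clock: 4.4
position: [0.6579, 0.1038, 0.0508]
ee_rot: [-2.377, -2.052, -0.0]
force: [-6.2, 3.0, 5.5]
width: 0.52
gripper_force: 20.0
```

Run:
```python
from h import *
import pickle
d=get_image("scene")
a=cv2.resize(d["image"][130:300,200:430],None,fx=3.2,fy=3.2,interpolation=cv2.INTER_CUBIC)
cv2.imwrite("pics/c1.png",a[:,:,::-1])
```

```text
(no output)
```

View pics/c1.png

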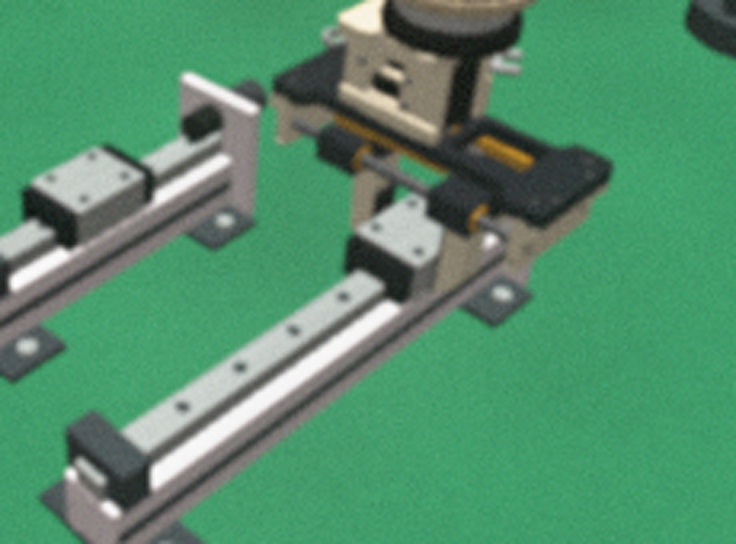

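The carriage (crop 395,240) follows the gripper. I'll keep going slowly until the buffer pushes back.

drive_tool(
  steps=[
    [0.7,0.6,4,0,0],
    [0.7,0.6,4,0,0],
    [0.7,0.6,4,0,0],
    [0.7,0.6,4,0,0],
    [0.7,0,0,0,0],
  ],
)

```text
clock: 4.87
position: [0.66, 0.1185, 0.0508]
ee_rot: [-2.378, -2.051, 0.002]
force: [-6.1, 0.5, 5.7]
width: 0.524
gripper_force: 20.0
```

drive_tool(
  steps=[
    [0.7,0.6,4,0,0],
    [0.7,0.6,4,0,0],
    [0.7,0.3,2,0,0],
    [0.7,0,0,0,0],
    [0.7,0,0,0,0],
  ],
)

```text
clock: 5.28
position: [0.6611, 0.1263, 0.0508]
ee_rot: [-2.38, -2.051, 0.005]
force: [-9.2, -4.0, 10.7]
width: 0.521
gripper_force: 20.0
```

drive_tool(
  steps=[
    [0.7,0.3,2,0,0],
    [0.7,0.3,2,0,0],
    [0.7,0.3,2,0,0],
    [0.7,0,0,0,0],
    [0.7,0,0,0,0],
  ],
)

```text
clock: 5.7
position: [0.6612, 0.1267, 0.0506]
ee_rot: [2.381, 2.045, -0.016]
force: [-13.3, -16.1, 16.2]
width: 0.526
gripper_force: 20.0
```

TCP is stopped at y=0.1267 with 16 N reaction, so it's at the buffer. Now I'll run it back; I expect the low stop near y≈-0.091.

drive_tool(
  steps=[
    [0.7,-0.9,-6,0,0],
    [0.7,-0.9,-6,0,0],
    [0.7,-1.75,-12,0,0],
    [0.7,-1.75,-12,0,0],
    [0.7,-1.75,-12,0,0],
    [0.7,-1.75,-12,0,0],
    [0.7,-1.75,-12,0,0],
    [0.7,-1.75,-12,0,0],
    [0.7,-1.75,-12,0,0],
    [0.7,-1.75,-12,0,0],
    [0.7,-1.75,-12,0,0],
    [0.7,-1.75,-12,0,0],
    [0.7,-1.75,-12,0,0],
    [0.7,-1.75,-12,0,0],
    [0.7,-1.75,-12,0,0],
    [0.7,-1.75,-12,0,0],
    [0.7,-1.75,-12,0,0],
    [0.7,-1,-7,0,0],
    [0.7,0,0,0,0],
  ],
)

```text
clock: 7.28
position: [0.6332, -0.0677, 0.0506]
ee_rot: [-2.381, -2.049, 0.003]
force: [-5.7, -1.2, 5.9]
width: 0.523
gripper_force: 20.0
```

drive_tool(
  steps=[
    [0.7,-0.6,-4,0,0],
    [0.7,-0.6,-4,0,0],
    [0.7,-0.6,-4,0,0],
    [0.7,-0.6,-4,0,0],
    [0.7,-0.45,-3,0,0],
    [0.7,-0.3,-2,0,0],
    [0.7,-0.3,-2,0,0],
    [0.7,0,0,0,0],
    [0.7,0,0,0,0],
  ],
)

```text
clock: 8.03
position: [0.6302, -0.0883, 0.0506]
ee_rot: [-2.379, -2.051, 0.001]
force: [-5.7, 1.3, 4.4]
width: 0.523
gripper_force: 20.0
```

drive_tool(
  steps=[
    [0.7,-0.3,-2,0,0],
    [0.7,-0.3,-2,0,0],
    [0.7,-0.3,-2,0,0],
    [0.7,0,0,0,0],
    [0.7,0,0,0,0],
  ],
)

```text
clock: 8.45
position: [0.6298, -0.0912, 0.0506]
ee_rot: [-2.375, -2.052, -0.003]
force: [-3.0, 9.1, 2.5]
width: 0.522
gripper_force: 20.0
```

It is against the stop: total travel came out at 0.220 m, with a 9 N reaction. I'll relax, release and rise.

drive_tool(
  steps=[
    [0.7,0.3,2,0,0],
    [0,0,0,0,0],
    [0,0,0,0,0],
    [0,0,0,0,0],
    [0,0,0,0,0],
    [0,0,0,0,0],
    [0,0,0,0,0],
    [0,0,0,0,0],
    [0,0,0,10,0],
    [0,0,0,25,0],
    [0,0,0,30,0],
    [0,0,0,30,0],
    [0,0,0,30,0],
    [0,0,0,20,0],
    [0,0,0,0,0],
    [0,0,0,0,0],
  ],
)

```text
clock: 9.78
position: [0.6311, -0.0924, 0.1978]
ee_rot: [2.378, 2.049, 0.004]
force: [-0.3, -0.2, 0.5]
width: 1.005
gripper_force: 0.0
```

Run:
```python
from h import *
d=get_image("scene")
a=cv2.resize(d["image"][150:320,160:390],None,fx=3.2,fy=3.2,interpolation=cv2.INTER_CUBIC)
cv2.imwrite("pics/c2.png",a[:,:,::-1])
s=observe();print(s["position"],s["width"],s["force"])
```

```text
[ 0.63027058 -0.09243758  0.19630202] 1.005823082070336 [ 0.05173653  0.51411205 -0.54731985]
```

View pics/c2.png

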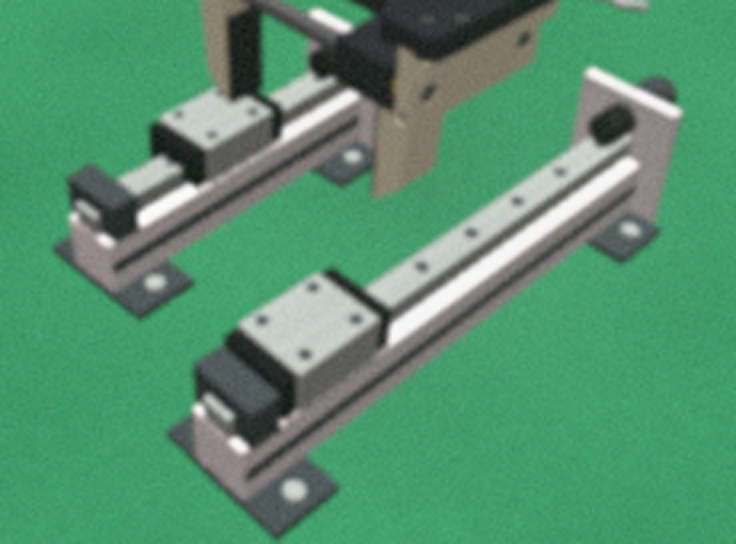

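The long carriage sits against the stop block (crop 310,320). The short carriage is unmoved (crop 215,130), and the gripper is clear of everything.

```bash
python3 -c "
from cell import arm
print(arm.sign_off())"
```

```text
the job is handed in; nothing more can be done
None
```

I stroked the long carriage to the buffer and then back to the low stop (about 220 mm of travel) and left it there; the short carriage was not moved, the gripper is clear, and the job is handed in (no verdict was returned).

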